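Hang the ruling template on the writing slope's pins

ROBOT

A 7-joint arm with a two-finger parallel gripper is mounted at the origin on the work surface. World frame = base frame: x ahead of the robot, y to its left, z up, the work surface at z = 0. Lengths are in mm, angles in rad, forces in N, time in s.
With the tool pointing down it reaches from about 425 to 800 mm from the base axis. Payload 8.3 kg.
Tool frame: the origin (TCP) lies midway between the tips of the shut fingers; the grasp point (between the pads) lies 19 mm behind it; z points along the fingers, y is the line along which they close (so a half turn about z gives the same grasp; the last joint's range is limited). The gripper opens to 85 mm and grips with 20 to 120 N. Pads are 22 mm wide; open, the fingers measure 114 mm over their backs; the gripper's body (76 mm by 85 mm) begins 54 mm behind the grasp point. The pads swing forward as they close: fully open they stand 13 mm farther back than shut.
Start: joints at [-1.235, 0.383, 0.016, 1.37, -0.006, 1.388, -0.046], TCP at [242.643, 575.958, 231.279] pointing down, gripper open.
Joint ranges: [-2.95, 2.95], [-0.25, 2.06], [-1.52, 1.56], [0.18, 2.33], [-1.44, 4.58], [0.02, 2.06], [-3.01, 3.01]. Speed limits (rad/s): [2.39, 2.39, 3.01, 3.01, 3.14, 3.14, 3.14].

INTERFACE

Orientations are given as a 3x3 rotation matrix whose columns are the frame's x, y, z axes.
In Python, from rig import env, eyes gives the robot as it stands.
- The arm moves only by the shell command python3 -m jog 'ROWS' [FORCE]. ROWS is JSON, a list of rows, each a list of 3 entries, a list of its own where there are three numbers: the shift along the tool's x, y, z in m, then the turn about the tool's z in degrees, then the closure, from 0 (fully open) to 1 (shut). A call has 1 to 10 rows; each row is the pose to reach, as a shift and turn from the pose commanded when the call began, along the tool's axes at that moment; what a row does not reach only later rows make up. A row lasts 1/8 s, in which the tool goes at most 62.5 mm and 10.7 degrees, less where a joint would pass 70% of its speed; a pose out of reach is approached as far as the arm can. A call with a gripper value outside its range is refused whole. The fingers move at their own pace and stop on an object; FORCE is the grip in N (left out, the last holds). Time passes only in rows, so rows that repeat a pose let the fingers close. It gives the time, the measured TCP pose, the force, the opening and the grip force at its end, in the units of the state.
- env.state(): the state, without advancing time (a new reading comes with each control period).
- eyes.get_image(name): name is "side" or "top"; returns (picture, depth): 480x640x3 uint8, red, green, blue; 480x640 float32, mm along the optical axis (not along the pixel's ray), 0 where there is no reading.
- eyes.camera_model(name): a dict with "fx", "fy", "cx", "cy" (pixels), "position" and "orientation" of the camera in the world. Camera axes: x right, y down, z forward; pixel columns grow to the right and rows downward; lengths in mm; the calibration is good to about 2 mm. A picture is of the moment at which its call begins. camera_model takes no time and is no camera call.
- env.job_done(): hands the job in; it is judged then, once.
The state is a dict: "time": time; "q": joint angles; "qvel": joint speeds; "effort": joint torques, N m; "tool_pos": TCP position; "ee_rot": TCP orientation; "wrist_force": force on the tool from outside, world axes, zero at the start; "torque": the same for the moment, N m; "opening": finger opening in mm; "finger_force": force on a finger pad.
Only numpy, scipy, OpenCV 4.12 (cv2) and the standard library are available. Lean on these libraries where they do the work, as an engineer would, in place of code of your own. Each camera call takes 0.05 s, during which the arm holds its last target. There are 200 camera calls.

TASK

Pick up the orange ruling template by its wooden grip and lower it over both dark steel pins of the writing slope together, keeping hold until both pins are through its two round holes (do not drop it on), so that it hangs from the pins with its slots below them towards the board's low edge and lies flat and flush on the board. Then let go and move away. Do not disturb the ink jar, the pen pot or the green book.

Things in the scene. Friction and masses are not known exactly. Their poses are not given: they have to be found in the camera images.
- grip (a point): Where the template is best held: middle of its dark wooden grip block, which stands on the plate's centre, 16 mm (x) by 80 mm (y), from 5 to 50 mm above the underside. The point is above the plate's centre (and centre of mass), 33 mm above the underside. Axes: x towards the edge with the two round holes, y along the grip to the left hole, z up out of the plate
- template: Loose orange plastic plate, 130 mm (x) by 240 mm (y), 5 mm thick, about 0.25 kg. Origin at the centre of its underside, axes as grip. Three slots, 6 by 170 mm along y, at x = +22, -22, -43 mm. Starts flat on the table left or right of the robot's middle, hole edge away from the robot, yawed up to 30 degrees
- hole_left (a point): Centre of the template's left round hole (12 mm diameter, straight through) at the underside: 50 mm along x and +80 mm along y from the template's centre
- hole_right (a point): Centre of the right round hole (12 mm diameter) at the underside: 50 mm along x and -80 mm along y from the template's centre
- deck: Tilted pale wooden board of the fixed writing slope, 260 (x) by 300 mm (y), white paper on it, on the other side from the template. Origin: centre of its upper face, 50 mm above the table. x runs uphill, away from the robot, rising 15 degrees; y left along the board; z square out of the face. Yawed up to 17 degrees. An 8 mm high ledge runs along the low edge
- pin_left (a point): Foot (inside a 22 mm dark collar) of the left dark steel pin, in the board's face, 70 mm uphill and 80 mm left of the board's centre. The pin stands square to the face: 8 mm diameter, 26 mm tall, its last 8 mm tapering to a 2.4 mm tip. Axes as for the board
- pin_right (a point): Foot of the right dark steel pin, same shape, 70 mm uphill and 80 mm right of the board's centre
- ink_jar: Loose amber glass ink jar with black cap, 56 mm diameter, 70 mm tall; bystander beyond the work; origin at the centre of its underside
- pen_pot: Loose blue ceramic pot of pens, 72 mm diameter, 140 mm tall with the pens; bystander at the left; origin at the centre of its underside
- book: Loose green book lying flat, 156 x 118 x 30 mm; bystander at the right; origin at the centre of its underside

How it is judged (in metres and radians):
On the way:
1. both pins have entered the template's two holes while the gripper still holds it (z of each of hole_left, hole_right in the frame of deck below 0.022 m and x of hole_left in the frame of deck between 0.064 and 0.076 m and y of hole_left in the frame of deck between 0.074 and 0.086 m and x of hole_right in the frame of deck between 0.064 and 0.076 m and y of hole_right in the frame of deck between -0.086 and -0.074 m and contact force between the fingers and template above 0.5 N), for 0.1 s.
At the end, for the whole second after the job is handed in: The template lies on the board at rest and released: left hole's centre within 4 mm of the left pin's foot and right hole's within 4 mm of the right pin's, its underside parallel to the board within 2 degrees and its centre less than 2.5 mm above the face (distance between hole_left and pin_left below 0.004 m and distance between hole_right and pin_right below 0.004 m and angle between the z axis of template and the z axis of deck, either way round below 0.035 rad and z of template in the frame of deck below 0.0025 m and linear speed of template below 0.01 m/s and angular speed of template below 0.05 rad/s); the robot touches nothing.
It fails at once if the ink jar, the pen pot or the book is moved by more than 20 mm (distance of any of ink_jar, pen_pot, book from where it was at the start of the episode above 0.02 m).
It fails at once if the jar or the pot is tipped by more than 17 degrees (angle between any of ink_jar, pen_pot's own z axis and vertical above 0.3 rad).
It also fails if it takes over 40 s, if anything falls off the work surface, if the arm or the gripper's body presses on something with over 40 N, if the wrist force passes 120 N, or if a joint passes its speed limit or range.

## Working session

There is one attempt and no reset: what is moved stays moved. The work goes in short steps, Python scripts to look and compute and a shell command to move; the robot and the scene stay as the last step left them, time stands still between calls to the robot, and variables do not carry over. Pictures are saved under pics/ and viewed, at most 10 in all, crops included, and the job is handed in when it is done.

```bash
ls; mkdir -p pics; python3 - <<'E'
from rig import env, eyes
import cv2,numpy as np
for n in("top","side"):
    p,d=eyes.get_image(n); cv2.imwrite(f"pics/{n}0.png",p[:,:,::-1]); np.savez(f"{n}0.npz",p=p,d=d)
    print(n,eyes.camera_model(n))
s=env.state(); print(s)
E
```

```text
pics
top {'fx': 590.8500328638202, 'fy': 590.8500328638202, 'cx': 325.0194760219597, 'cy': 238.5795587890123, 'position': array([ 302.38229798,  -22.27792319, 1832.23559295]), 'orientation': array([[ 2.78919930e-02, -9.82867009e-01,  1.82193524e-01],
       [-9.99593101e-01, -2.85132594e-02, -7.90907545e-04],
       [ 5.97228814e-03, -1.82097330e-01, -9.83262373e-01]])}
side {'fx': 479.42629264233716, 'fy': 479.42629264233716, 'cx': 318.0345504515549, 'cy': 241.77005943649505, 'position': array([  501.31946695, -1106.18855374,   829.51067891]), 'orientation': array([[ 0.99356774, -0.05483939,  0.0990747 ],
       [-0.11281116, -0.5553585 ,  0.82392389],
       [ 0.00983849, -0.82980093, -0.55797278]])}
{'time': 0.1, 'q': array([-1.23492596,  0.38419673,  0.01640067,  1.37102646, -0.00631057,
        1.38820842, -0.04650518]), 'qvel': array([-0.00010341, -0.00278467, -0.00135964, -0.00220943,  0.00070436,
       -0.00073482,  0.00019899]), 'effort': array([ 2.72607103e-03, -6.29129362e+01,  8.47384706e-01, -3.72756600e+01,
        1.68113265e-02,  1.04871928e-02,  5.72827776e-05]), 'tool_pos': array([242.47980439, 575.55967227, 230.36271502]), 'ee_rot': array([[-9.21551833e-01,  3.88254774e-01, -6.70252812e-04],
       [ 3.88255352e-01,  9.21550340e-01, -1.65934921e-03],
       [-2.65785463e-05, -1.78940555e-03, -9.99998399e-01]]), 'wrist_force': array([0.40728811, 0.03350562, 0.95615611]), 'torque': array([ 0.02316422, -0.02106545,  0.03771963]), 'finger_force': 0.0, 'opening': 84.92635664760411}
```

View pics/top0.png

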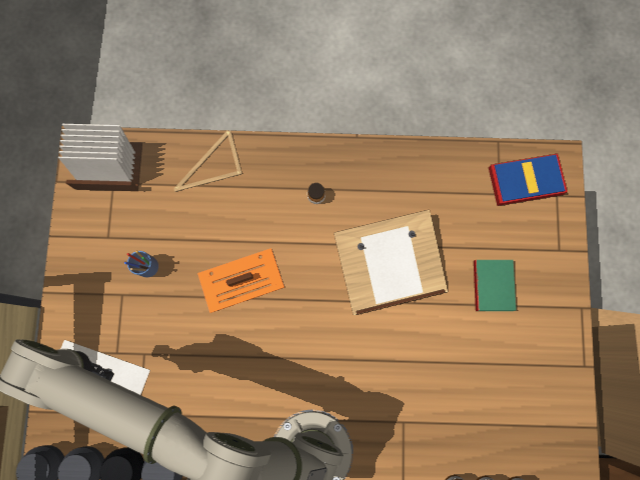

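View pics/side0.png

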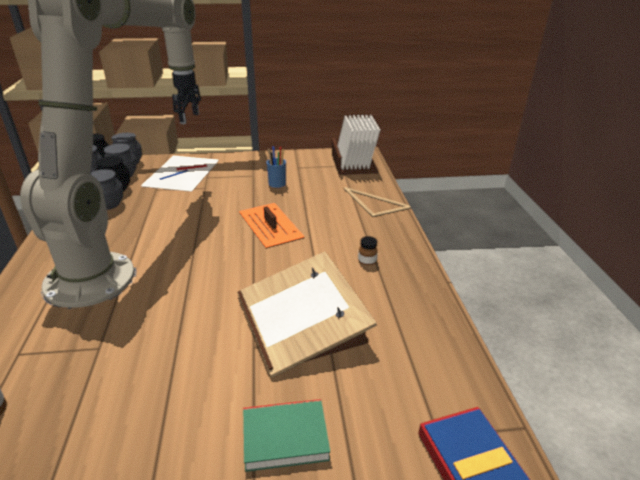

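The top view shows the orange template at about (241,280) with its hole edge up, and the slope at (391,262) with dark pins at about (361,246) and (412,234). The jar is at (317,192), the pot at (142,264) and the book at (495,285). The side view shows the pins at about (314,273) and (339,313), with nothing occluded.

```bash
cat > h.py <<'E'
import numpy as np, cv2
from rig import env, eyes
def rays(n,uv):
    m=eyes.camera_model(n); uv=np.atleast_2d(np.asarray(uv,float))
    d=np.c_[(uv[:,0]-m['cx'])/m['fx'],(uv[:,1]-m['cy'])/m['fy'],np.ones(len(uv))]
    return np.array(m['position']),d@np.array(m['orientation']).T
def cast(n,uv,p0=(0,0,0),nrm=(0,0,1)):
    o,d=rays(n,uv); nrm=np.asarray(nrm,float)
    return o+d*(((np.asarray(p0)-o)@nrm)/(d@nrm))[:,None]
def proj(n,P):
    m=eyes.camera_model(n); c=(np.atleast_2d(P)-m['position'])@np.array(m['orientation'])
    return np.c_[c[:,0]/c[:,2]*m['fx']+m['cx'],c[:,1]/c[:,2]*m['fy']+m['cy']]
def orange(p):
    h=cv2.cvtColor(p,cv2.COLOR_RGB2HSV); return cv2.inRange(h,(5,190,150),(17,255,255))
E
python3 - <<'E'
from h import *
from scipy.optimize import least_squares
for n in("top","side"):
    z=np.load(n+"0.npz"); p=z['p']
    m=orange(p); m=cv2.morphologyEx(m,cv2.MORPH_CLOSE,np.ones((9,9)))
    c=max(cv2.findContours(m,0,1)[0],key=cv2.contourArea)
    P=cast(n,c[:,0,:],(0,0,5))[:,:2].astype(np.float32)
    r=cv2.minAreaRect(P); print(n,"rect",r)
    hol=(m>0)&(cv2.cvtColor(p,cv2.COLOR_RGB2GRAY)<80); 
    g=np.argwhere(hol)[:,::-1]; print("grip px",g.mean(0),len(g))
# crops
t=np.load("top0.npz")['p'][195:325,325:460,::-1]; s=np.load("side0.npz")['p'][245:380,230:385,::-1]
t=cv2.resize(t,None,fx=3,fy=3,interpolation=cv2.INTER_CUBIC)[:390];s=cv2.resize(s,None,fx=2.58,fy=2.89,interpolation=cv2.INTER_CUBIC)[:390,:395]
cv2.imwrite("pics/crop0.png",np.hstack([t,s]));print(t.shape,s.shape)
E
```

```text
top rect ((503.03570556640625, 234.19741821289062), (128.329345703125, 236.53086853027344), 20.77302360534668)
grip px [239.73837209 279.0755814 ] 172
side rect ((516.4887084960938, 180.0997314453125), (3.1685726642608643, 0.0), 174.3985137939453)
grip px [nan nan] 0
(390, 405, 3) (390, 395, 3)<stdin>:10: RuntimeWarning: Mean of empty slice.
  ret = um.true_divide(
```

View pics/crop0.png

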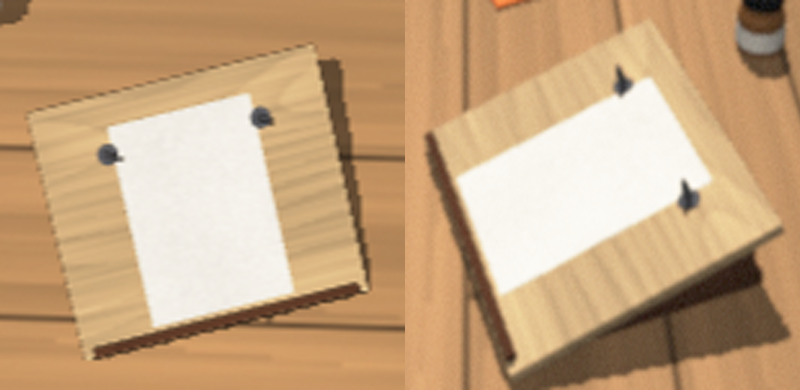

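The crop shows both collars and pins sharply. In full-image pixels the collars are near (361,246) and (412,234) from the top, and (314,275) and (340,314) from the side. I'll fit the board pose (x, y, yaw) from these points and the corners.

```bash
cat > board.py <<'E'
from h import *
from scipy.optimize import least_squares
T=np.deg2rad(15)
def deckR(a):
    c,s=np.cos(a),np.sin(a); return np.array([[c,-s,0],[s,c,0],[0,0,1]])@np.array([[np.cos(T),0,-np.sin(T)],[0,1,0],[np.sin(T),0,np.cos(T)]])
def D(v,L): return np.array([v[0],v[1],50.])+np.asarray(L,float)@deckR(v[2]).T
E
python3 - <<'E'
from board import *
tp=lambda U,V:((U+.5)/3-.5+325,(V+.5)/3-.5+195)
sp=lambda U,V:((U-405+.5)/2.58-.5+230,(V+.5)/2.89-.5+245)
# subpixel collar blobs (top): darkness-weighted centroid
g=cv2.cvtColor(np.load("top0.npz")['p'],cv2.COLOR_RGB2GRAY).astype(float)
obs=[]
L={'ul':(130,150,0),'ur':(130,-150,0)}
ob=[("top",L['ul'],tp(28,113)),("top",L['ur'],tp(313,45)),("side",L['ul'],sp(650,20)),("side",L['ur'],sp(781,228)),
("top",(70,80,2),tp(108,154)),("top",(70,-80,2),tp(261,118)),("side",(70,80,26),sp(622,66)),("side",(70,-80,26),sp(687,180)),
("side",(70,80,1),sp(622,88)),("side",(70,-80,1),sp(689,201))]
f=lambda v:np.concatenate([proj(n,D(v,l))[0]-uv for n,l,uv in ob])
r=least_squares(f,[500,-130,.2],x_scale=[1,1,.01],loss='soft_l1')
print(r.x,np.rad2deg(r.x[2])); print(f(r.x).reshape(-1,2).round(2))
np.save("deck.npy",r.x)
print("pins",D(r.x,[[70,80,0],[70,-80,0]]))
s=env.state();R=np.array(s['ee_rot'])
grip=np.array([503.0,234.2,0]); print("tool yaw y-axis",np.rad2deg(np.arctan2(R[1,1],R[0,1])), "shift",R.T@(grip-np.array(s['tool_pos'])))
E
```

```text
[ 5.65708483e+02 -2.28183997e+02  2.67284497e-01] 15.314273607382432
[[ 0.05 -0.28]
 [ 0.81 -0.46]
 [ 0.2  -0.77]
 [ 0.79 -0.74]
 [ 0.36 -0.02]
 [ 0.33 -0.27]
 [-1.85  0.16]
 [-1.79  0.02]
 [ 0.47 -0.5 ]
 [-0.35 -0.08]]
pins [[ 609.79333436 -133.1666921    68.11733316]
 [ 652.05146775 -287.48535643   68.11733316]]
tool yaw y-axis 67.15401150536074 shift [-372.61146073 -213.01969993  230.75416664]
```

```bash
python3 -m jog '[[[-0.3726,-0.2134,0.05],46.4,0],[[-0.3726,-0.2134,0.05],46.4,0],[[-0.3726,-0.2134,0.05],46.4,0],[[-0.3726,-0.2134,0.05],46.4,0],[[-0.3726,-0.2134,0.05],46.4,0],[[-0.3726,-0.2134,0.05],46.4,0],[[-0.3726,-0.2134,0.05],46.4,0],[[-0.3726,-0.2134,0.11],46.4,0],[[-0.3726,-0.2134,0.11],46.4,0],[[-0.3726,-0.2134,0.11],46.4,0]]' 40
python3 - <<'E'
from h import *
s=env.state();R=np.array(s['ee_rot']);print(np.rad2deg(np.arctan2(R[1,1],R[0,1])),s['q'],R[:,2],R.T@(np.array([503,234.2,15])-s['tool_pos']))
p,_=eyes.get_image("side");cv2.imwrite("pics/s1.png",cv2.resize(p[100:280,150:390,::-1],None,fx=3,fy=3))
E
```

```text
time: 1.35
tool_pos: [503.1, 235.8, 122.6]
ee_rot: [[-0.356, 0.935, 0.0], [0.935, 0.356, 0.0], [0.0, 0.0, -1.0]]
wrist_force: [0.1, -0.0, 0.5]
opening: 85.2
finger_force: 0.0
20.84923430746803 [-0.776092    0.32143635  0.34276912  1.72682174 -0.1190033   1.1133603
 -0.0330174 ] [ 1.49544985e-04  4.44767092e-04 -9.99999890e-01] [ -1.5184501   -0.66749233 107.56781463]
```

View pics/s1.png

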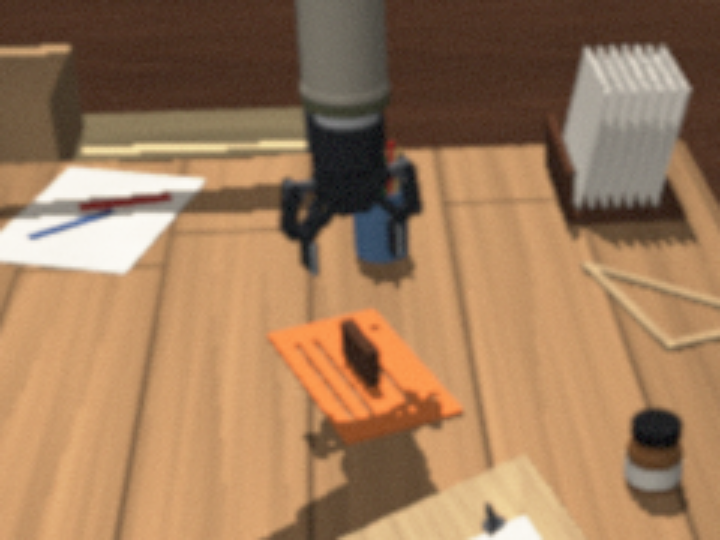

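The open fingers (tips at about (310,268) and (400,255) in this crop) straddle the grip at (362,352). The template and its neighbours haven't moved. I'll go down and close.

```bash
python3 -m jog '[[[0,0,0.05],0,0],[[0,0,0.09],0,0],[[0,0,0.106],0,0],[[0,0,0.106],0,0],[[0,0,0.106],0,0.5],[[0,0,0.106],0,1],[[0,0,0.106],0,1],[[0,0,0.106],0,1],[[0,0,0.106],0,1],[[0,0,0.106],0,1]]' 60
```

```text
time: 2.65
tool_pos: [503.7, 234.9, 15.9]
ee_rot: [[-0.354, 0.935, 0.001], [0.935, 0.354, 0.001], [0.0, 0.001, -1.0]]
wrist_force: [-0.5, -0.8, 6.1]
opening: 15.1
finger_force: 60.0
```

```bash
cat > goal.py <<'E'
from board import *
def centre(v,h,dx=0,dy=0):
    "world TCP xy so that level template's holes lie h above board face along pins"
    a=v[2]; u=np.array([np.cos(a),np.sin(a),0]); w=np.array([-u[1],u[0],0])
    return D(v,[70,0,h])-50*u+dx*u+dy*w
E
python3 - <<'E'
from goal import *
v=np.load("deck.npy");s=env.state();R=np.array(s['ee_rot'])
c=centre(v,50);print(c); g=c+[0,0,15.9]; print("shift",R.T@(g-s['tool_pos']),"turn",np.rad2deg(np.arctan2(R[1,1],R[0,1])-v[2]))
print(cast("top",[317,195],(0,0,70)))
E
```

```text
[ 570.21637803 -226.94956899  116.41362447]
shift [-455.41963778 -101.24934173 -116.61721489] turn 5.435205415610496
[[764.43616038   4.75650514  70.        ]]
```

```bash
python3 -m jog '[[[0,0,-0.04],0,1],[[0,0,-0.09],0,1],[[-0.03,-0.01,-0.14],0,1],[[-0.08,-0.02,-0.15],1,1],[[-0.14,-0.03,-0.15],2,1],[[-0.2,-0.045,-0.15],3,1],[[-0.26,-0.06,-0.15],4,1],[[-0.32,-0.07,-0.15],5,1],[[-0.38,-0.085,-0.15],5.4,1],[[-0.43,-0.095,-0.15],5.4,1]]' && python3 -m jog '[[[-0.015,-0.004,0.0],0,1],[[-0.0254,-0.006,0.02],0,1],[[-0.0254,-0.006,0.033],0,1],[[-0.0254,-0.006,0.033],0,1],[[-0.0254,-0.006,0.033],0,1]]'
cat > meas.py <<'E'
from goal import *
import sys
k=sys.argv[1]
pt,_=eyes.get_image("top");ps,_=eyes.get_image("side")
s=env.state();R=np.array(s['ee_rot']);print(s['tool_pos'],np.rad2deg(np.arctan2(R[1,1],R[0,1])),s['wrist_force'])
np.savez(f"m{k}.npz",t=pt,s=ps,tcp=s['tool_pos'],R=R)
a=cv2.resize(pt[190:330,320:460,::-1],(400,400),interpolation=cv2.INTER_CUBIC)
b=cv2.resize(ps[220:360,240:380,::-1],(400,400),interpolation=cv2.INTER_CUBIC)
cv2.imwrite(f"pics/m{k}.png",np.hstack([a,b]))
E
python3 meas.py 1
```

```text
time: 3.9
tool_pos: [565.9, -203.8, 164.7]
ee_rot: [[-0.263, 0.965, -0.001], [0.965, 0.263, -0.0], [0.0, -0.001, -1.0]]
wrist_force: [1.2, 0.6, -1.8]
opening: 15.1
finger_force: 59.1
time: 4.53
tool_pos: [568.0, -225.7, 132.3]
ee_rot: [[-0.267, 0.964, -0.0], [0.964, 0.267, 0.001], [0.001, 0.0, -1.0]]
wrist_force: [-0.9, -0.3, -2.0]
opening: 15.4
finger_force: 59.1
[ 568.21711234 -226.46036585  132.91731792] 15.426818656279687 [ 0.87435132  0.15044122 -1.92587931]
```

View pics/m1.png

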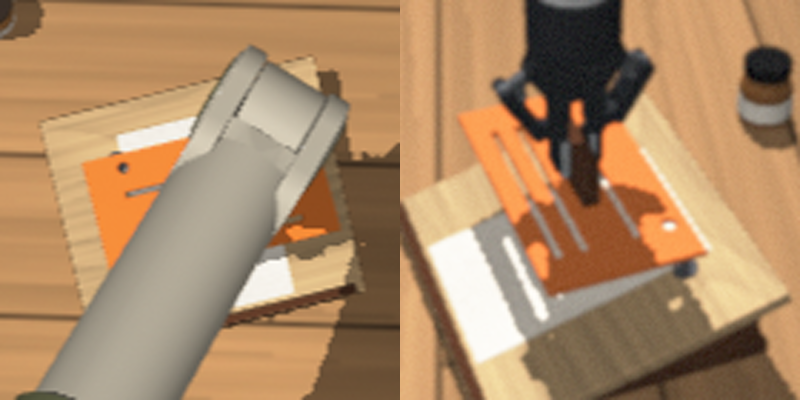

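The top crop shows the left hole at (122,168) and the left corners. The side crop shows the right hole at (668,227) and the corners at (457,115), (550,295) and (708,252). The holes sit roughly above the pins. Next I'll fit the held template's pose from these points.

```bash
python3 - <<'E'
from goal import *
v=np.load("deck.npy");m=np.load("m1.npz");tcp=m['tcp'];R=m['R']
k=400/140
tp=lambda U,V:((U+.5)/k-.5+320,(V+.5)/k-.5+190)
sp=lambda U,V:((U-400+.5)/k-.5+240,(V+.5)/k-.5+220)
z=tcp[2]-15.9
ob=[("top",(50,80,5),tp(122.5,168)),("top",(65,120,5),tp(81,163)),
("side",(50,-80,3),sp(668.5,227)),("side",(-65,120,5),sp(457,115)),("side",(-65,-120,5),sp(549,294)),("side",(65,-120,5),sp(709,252))]
W=lambda p,l:np.array([p[0],p[1],z])+np.array([[np.cos(p[2]),-np.sin(p[2]),0],[np.sin(p[2]),np.cos(p[2]),0],[0,0,1]])@l
f=lambda p:np.concatenate([proj(n,W(p,l))[0]-uv for n,l,uv in ob])
r=least_squares(f,[568,-226,.267],x_scale=[1,1,.01],loss='soft_l1');p=r.x
print(p,np.rad2deg(p[2]),"tcp",tcp);print(f(p).reshape(-1,2).round(2))
h=(z-68.1)/np.cos(T);g=centre(v,h)
print("h",h,"goal",g,"shift tool",R.T@np.r_[g[:2]-p[:2],0],"turn",np.rad2deg(p[2]-v[2]))
print("deck-frame uphill/left shift by TCP assumption",R.T@np.r_[g[:2]-tcp[:2],0])
u=np.array([np.cos(v[2]),np.sin(v[2]),0]);print("tool-axis of uphill",R.T@u)
E
```

```text
[ 5.67210496e+02 -2.26592779e+02  2.73922833e-01] 15.694622260479399 tcp [ 568.21711234 -226.46036585  132.91731792]
[[ 0.49 -0.24]
 [ 0.55 -0.12]
 [ 0.23 -0.59]
 [-0.13  0.18]
 [-0.11 -0.12]
 [-0.36 -0.58]]
h 50.642934056994875 goal [ 570.05588317 -226.9935184   117.03465108] shift tool [-1.14319391  2.63626957  0.00296525] turn 0.3803486530969659
deck-frame uphill/left shift by TCP assumption [-1.00306969  1.63069841  0.0019122 ]
tool-axis of uphill [-0.00196401  0.99999756  0.00101101]
```

```bash
python3 -m jog '[[[-0.0011,0.0026,0.0],0.2,1],[[-0.0011,0.005,0.01],0.2,1],[[-0.0011,0.0079,0.02],0.2,1],[[-0.0011,0.0079,0.02],0.2,1],[[-0.0011,0.0092,0.025],0.2,1],[[-0.0011,0.0105,0.0296],0.2,1],[[-0.0011,0.0105,0.0296],0.2,1],[[-0.0011,0.0105,0.0296],0.2,1]]' && python3 meas.py 2
```

```text
time: 5.62
tool_pos: [578.1, -225.5, 102.8]
ee_rot: [[-0.261, 0.965, -0.0], [0.965, 0.261, -0.0], [-0.0, -0.0, -1.0]]
wrist_force: [-0.2, -0.7, -2.2]
opening: 15.4
finger_force: 59.1
[ 578.08734924 -225.55285666  102.88439879] 15.151285836164016 [-0.808801    0.9438749  -2.48008838]
```

View pics/m2.png

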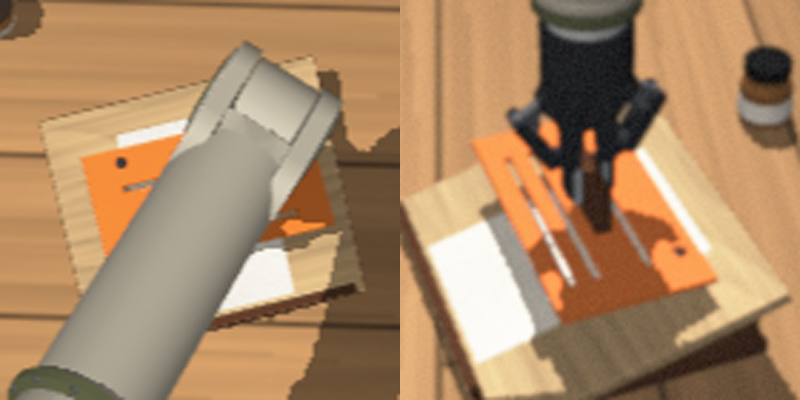

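Both holes now show dark pin in them (top crop (121,162), side crop (680,252)), and there is no contact force. I'll keep descending along the pins.

```bash
python3 -m jog '[[[0,0.001,0.0037],0,1],[[0,0.002,0.0073],0,1],[[0,0.002,0.0073],0,1]]' && python3 -m jog '[[[0,0,0],0,1]]'
```

```text
time: 6.1
tool_pos: [579.9, -224.6, 94.8]
ee_rot: [[-0.262, 0.965, -0.001], [0.965, 0.262, 0.0], [0.0, -0.001, -1.0]]
wrist_force: [0.7, 0.9, -3.5]
opening: 14.7
finger_force: 59.1
time: 6.22
tool_pos: [579.9, -224.7, 95.2]
ee_rot: [[-0.262, 0.965, -0.0], [0.965, 0.262, 0.0], [0.0, -0.0, -1.0]]
wrist_force: [0.2, 1.3, -2.6]
opening: 15.3
finger_force: 59.1
```

```bash
python3 -m jog '[[[0,0.0007,0.0027],0,1],[[0,0.0014,0.0054],0,1],[[0,0.0014,0.0054],0,1],[[0,0.0014,0.0054],0,1]]'; python3 meas.py 3
```

```text
time: 6.72
tool_pos: [581.4, -224.5, 89.9]
ee_rot: [[-0.262, 0.965, -0.0], [0.965, 0.262, 0.0], [0.0, -0.0, -1.0]]
wrist_force: [1.1, 1.6, -3.4]
opening: 15.2
finger_force: 59.1
[ 581.30904465 -224.49231625   89.90776851] 15.160583784095852 [ 1.00756046  1.0972548  -3.80270684]
```

View pics/m3.png

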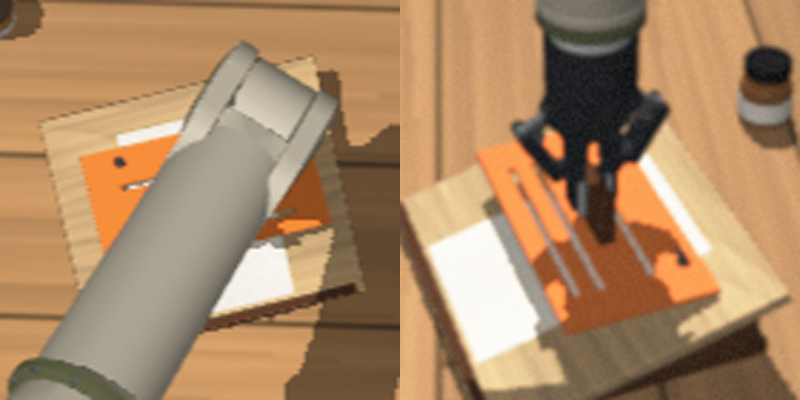

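The right pin now stands up through its hole in the side crop (682,257). The left hole is dark in the top crop (119,161). I'll ease down to the board contact, then open slowly.

```bash
python3 -m jog '[[[0,0.0005,0.002],0,1],[[0,0.0005,0.002],0,1]]' 20; python3 -m jog '[[[0,0,0],0,0.82],[[0,0,0],0,0.8],[[0,0,0],0,0.78],[[0,0,0],0,0.76],[[0,0,0],0,0.74],[[0,0,0],0,0.72],[[0,0,0],0,0.7],[[0,0,0],0,0.67],[[0,0,0],0,0.64],[[0,0,0],0,0.6]]'; python3 -m jog '[[[0,0,0],0,0.5],[[0,0,0],0,0.35],[[0,0,0],0,0.2],[[0,0,0],0,0],[[0,0,0],0,0],[[0,0,0],0,0],[[0,0,0],0,0]]'; python3 meas.py 4
```

```text
time: 7.08
tool_pos: [581.9, -224.4, 87.9]
ee_rot: [[-0.262, 0.965, 0.0], [0.965, 0.262, -0.0], [-0.0, 0.0, -1.0]]
wrist_force: [1.5, 1.5, -2.1]
opening: 14.8
finger_force: 59.3
time: 8.32
tool_pos: [582.4, -224.2, 88.3]
ee_rot: [[-0.262, 0.965, 0.001], [0.965, 0.262, 0.0], [-0.0, 0.001, -1.0]]
wrist_force: [0.7, 0.2, 0.1]
opening: 34.1
finger_force: 0.0
time: 9.2
tool_pos: [581.8, -224.4, 88.0]
ee_rot: [[-0.261, 0.965, -0.0], [0.965, 0.261, 0.0], [0.0, -0.0, -1.0]]
wrist_force: [-0.5, -0.6, 0.4]
opening: 85.1
finger_force: 0.0
[ 581.80000746 -224.47018085   88.00063307] 15.154273425071544 [ 0.45147109 -1.18605218 -0.06105729]
```

View pics/m4.png

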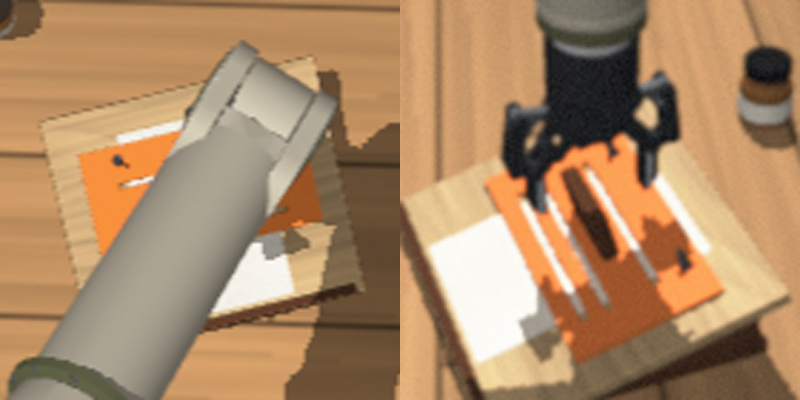

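The template lies on the board with both pins standing proud (side crop (612,150) and (683,258), top crop (119,160)), and the fingers are clear of the grip. I'll move up and away.

```bash
python3 -m jog '[[[0,0,-0.03],0,0],[[0,0,-0.08],0,0],[[0,0,-0.14],0,0],[[0.06,0,-0.17],0,0],[[0.12,0,-0.17],0,0],[[0.18,0,-0.17],0,0],[[0.24,0,-0.17],0,0],[[0.3,0,-0.17],0,0],[[0.3,0,-0.17],0,0],[[0.3,0,-0.17],0,0]]'; python3 meas.py 5
```

```text
time: 10.55
tool_pos: [503.5, 64.7, 258.1]
ee_rot: [[-0.262, 0.965, 0.0], [0.965, 0.262, -0.0], [-0.0, 0.0, -1.0]]
wrist_force: [0.8, -0.5, -0.5]
opening: 85.1
finger_force: 0.0
[503.73209929  63.39221688 258.07576794] 14.999957689560324 [-0.09108197 -0.48858127  0.34849877]
```

View pics/m5.png

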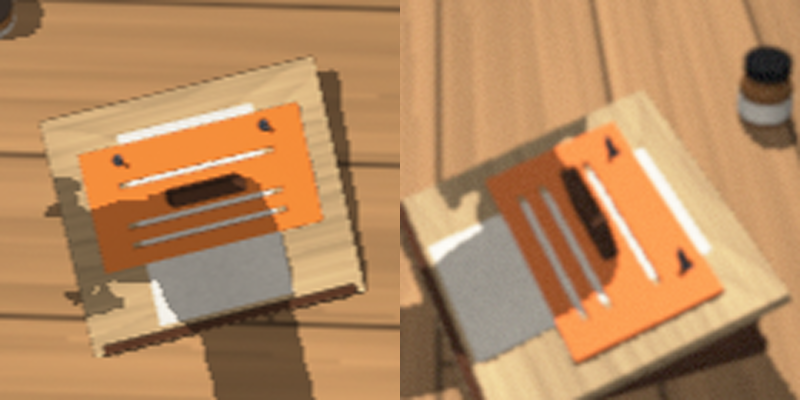

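Both pins stand through the holes (top crop (119,160) and (265,125)) and the slots lie downhill of them. I'll check flushness from depth before handing in.

```bash
python3 - <<'E'
from board import *
v=np.load("deck.npy")
for n in("top","side"):
    p,d=eyes.get_image(n); h=cv2.cvtColor(p,cv2.COLOR_RGB2HSV)
    o,_=rays(n,[[0,0]]); yy,xx=np.mgrid[:480,:640]; uv=np.c_[xx.ravel(),yy.ravel()]
    _,r=rays(n,uv); P=o+r*d.reshape(-1,1); Q=(P-[v[0],v[1],50])@deckR(v[2])
    inb=(abs(Q[:,0])<125)&(abs(Q[:,1])<145)&(abs(Q[:,2])<25)
    m=cv2.erode(cv2.inRange(h,(4,170,60),(17,255,255)),np.ones((3,3))).ravel()>0
    reg=(Q[:,0]<78)&(Q[:,0]>-40)&(abs(Q[:,1])<115)
    t=Q[inb&m&reg]; b=Q[inb&((abs(Q[:,1])>126)|(Q[:,0]>95))]
    for a in(t,b):
        c=np.linalg.lstsq(np.c_[a[:,:2],np.ones(len(a))],a[:,2],rcond=None)[0]; print(n,len(a),"tilt deg",np.rad2deg(c[:2]),"z0",c[2],"z at plate centre",c[:2]@[20,0]+c[2])
E
```

```text
top 1727 tilt deg [0.07201095 0.01604195] z0 5.8072844141264435 z at plate centre 5.832420978545775
top 1821 tilt deg [-0.2505455  -0.16401091] z0 1.1187438818443087 z at plate centre 1.0312870028759502
side 473 tilt deg [-0.03440778 -0.01445626] z0 5.099431787753553 z at plate centre 5.087421206428184
side 2104 tilt deg [0.18321833 0.14684115] z0 -0.18677513103038632 z at plate centre -0.1228198691616336
```

The plate is parallel to the board within 0.4 degrees, and its upper face is 5 mm above the board face, which matches its thickness, so it lies flush.

```bash
python3 -c "
from rig import env
print(env.job_done())"
```

```text
the job is handed in; nothing more can be done
None
```

The template hangs on both pins, flush on the board, released with the arm moved clear. The job was handed in after about 11 s of robot time, but the hand-in returned no verdict.

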